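# Set up the fallen sight-glass body for its inspection photo

## Robot

A 6-joint arm with a two-finger parallel gripper is mounted at the origin on the work surface. World frame = base frame: x ahead of the robot, y to its left, z up, the work surface at z = 0. Lengths are in m, angles in rad, forces in N, time in s.
With the tool pointing down it reaches from about 0.3 to 0.775 m from the base axis. Payload 14.6 kg.
Tool frame: the origin (TCP) lies at the very end of the fingers, on their centre line; the grasp point (between the pads) lies robot.grip_point_offset behind it (robot.grip_point_offset is the distance from the TCP to the grasp point, in m); z points along the fingers, x is the direction in which the jaws open and shut, and the axes are right-handed (so a half turn about z gives the same grasp; the last joint's range is limited). The gripper opens to 94 mm and grips with 3 to 60 N. Pads are 16 mm wide; open, the fingers measure 119 mm over their backs; the gripper's body (75 mm by 177 mm) begins 78 mm behind the grasp point.
Start: joints at [1.098, 0.3, 1.521, -0, 1.321, -0.067], TCP at [0.217, 0.505, 0.205] pointing down, gripper open.
Joint ranges: [-3.03, 3.03], [-0.79, 2.21], [0.23, 2.52], [-1.04, 4.18], [0, 3.07], [-2.55, 2.55]. Speed limits (rad/s): [2.22, 2.22, 2.57, 3.14, 3.14, 3.14].

## Interface

Orientations are given as a 3x3 rotation matrix whose columns are the frame's x, y, z axes.
In Python, from plant import robot gives the robot as it stands.
- The arm moves only by the tool servo_tool, never from a script. Its argument "motion" is a list of rows, each a list of 4 numbers: the shift along the world's x, y, z in mm, then the turn about the world's z in rad. In form: [[tx, ty, tz, turn], ...]. A call has 1 to 20 rows; each row shifts and turns the commanded pose from where the row before left it; what a row does not reach is not made up. A row lasts 1/12 s, in which the tool goes at most 41.7 mm and 7.16 degrees, less where a joint would pass 70% of its speed; a pose out of reach is approached as far as the arm can. A call with a gripper value outside its range is refused whole. "hand" is the opening, from -1 (shut) to 1 (fully open), set as the call begins (left out, the last holds). The fingers move at their own pace and stop on an object; the grip force is fixed at half the most. Time passes only in rows, so rows that do not move let the fingers close. It gives the time, the measured TCP pose, the force and the opening at its end, in the units of the state.
- robot.observe(): the state, without advancing time (a new reading comes with each control period).
- robot.capture(name): name is "scene" or "top" or "wrist"; returns a dict with "image" (384x512x3 uint8, blue, green, red), "vfov" (degrees; the focal length in pixels is half the picture's height over the tangent of half this angle, whatever the lens; pixels are square), "cx", "cy" (the principal point, pixels), "R" (3x3) and "t" (3): a world point X has camera coordinates R X + t. Camera axes: x right, y down, z forward; pixel columns grow to the right and rows downward; lengths in m; the calibration is good to about 2 mm. The wrist camera is an equidistant fisheye: a pixel r from the principal point sees the ray r / f radians off the axis. A picture is of the moment at which its call begins. There is no depth.
- robot.hand_in(): hands the job in, once; it reports no verdict.
Trained networks look in the newest picture that a camera, given by its name, has taken for a name from the list of things; names that differ only in an ending like _2 or _b are one class to them, and where a whole thing is asked for, a point or a joint stands for the part that bears it (a point fixed in the world has none). Each returns a list of dicts, best first, with "confidence" (0 to 1); they miss things now and then, are a little off and sometimes report something else, mostly with a low value. They report only what shows in the picture. A call takes as long as a camera call. They do not tell look-alikes from the thing itself.
- robot.silhouettes(camera, thing): "pixels" (384x512 bool, what is visible of it) and "box" ([left, top, width, height] in pixels, round what is visible of it).
The state is a dict: "time_s": time; "joint_positions": joint angles; "joint_velocities": joint speeds; "tau": joint torques, N m; "position": TCP position; "orientation": TCP orientation; "ft_force": force on the tool from outside, world axes, zero at the start; "ft_torque": the same for the moment, N m; "width": opening from 0.0 (shut) to 1.0 (fully open).
Only numpy, scipy, OpenCV 4.12 (cv2) and the standard library are available. Lean on these libraries where they do the work, as an engineer would, in place of code of your own. Each camera call takes 0.05 s, during which the arm holds its last target. There are 200 camera calls.

## Task

Set up the fallen metal sight-glass body for inspection: stand it upright on its square foot in the middle of the black rubber mat, and lay the inspection lamp in its grey cradle, switch upward, resting down in both saddles with its lens pointing towards the mat. Set both parts down, do not drop them, and leave the paper cup, the steel ring and the wrench where they are.

Things in the scene. Friction and masses are not known exactly. Their poses are not given: they have to be found in the camera images.
- sample: Metal sight-glass body, about 0.5 kg: square steel foot 66 x 66 x 12 mm thick, round aluminium barrel of 48 mm diameter, 120 mm tall in all, two small flush green windows. Starts lying on one side of the foot and the barrel's rim; the foot stops it rolling. Origin: centre of the foot's underside; z along the barrel from foot to top end (up when standing, dips 5 degrees as it lies).
- sample_top (a point): Centre of the barrel's top end face, 120 mm along z from the underside of the foot. The body's centre of mass lies on the same axis, about 50 to 55 mm from the underside of the foot.
- mat: Black rubber mat 160 x 160 x 3 mm with a yellow printed dashed circle of 112 mm diameter round its middle, fixed to the table. Origin: centre of its underside, on the table; top face 3 mm higher.
- cradle: Grey plastic lamp cradle fixed to the table. Base 100 (x) x 70 (y) x 6 mm; two U-shaped saddles 8 mm thick centred at x = -28 and +28 mm (48 mm free between). Channel along x, 30 mm wide; outside width 50 mm; walls rise to 38 mm, then orange lips flare outward to 49 mm height. Origin: centre of the base's underside, on the table; z up; the +x end faces roughly to the mat.
- cradle_seat (a point): Middle of the cradle's channel at the height of the saddle floors, 24 mm above the table: the lamp's origin comes here when it is seated. Axes as the cradle's.
- lamp: Inspection lamp, about 120 g, 140 mm long, lying switch up. Black square grip 24 x 24 mm from x = -70 to +40 mm; orange head 36 mm wide (y), 30 mm high, from x = +40 to +70 mm, underside level with the grip's. Red switch on top at x = +24 mm. Origin: on the underside at mid-length; +x to the lens, z up. Seated, the grip lies in both saddles with the head outside, on the mat side.
- lamp_lens (a point): Centre of the lamp's round lens on the end face of the head: 70 mm ahead of the lamp's origin and 15 mm above its underside.
- cup: White paper cup, 74 mm across, 85 mm tall, standing; bystander. Origin: centre of its underside.
- ring: Steel flange ring 90 mm outside and 52 mm inside diameter, 14 mm thick, flat on the table; bystander. Origin: centre of its underside.
- wrench: Steel wrench 200 mm long lying flat on the table; bystander. Origin near its middle, on its underside; x along its length.
Mind the look-alikes: they are no part of the job. Several things have the shape of the mat; the one meant has the colours described above.

How it is judged:
By the outcome, as a careful person would: the job done as asked, in the order asked, and still so for the second after the job is handed in, with the robot touching nothing.
It also fails if it takes over 56 s, if anything falls off the work surface, if the arm or the gripper's body presses on something with over 40 N, if the wrist force passes 120 N, or if a joint passes its speed limit or range.

## Working session

There is one attempt and no reset: what is moved stays moved. The work goes in short steps, Python scripts to look and compute and a tool call to move; the robot and the scene stay as the last step left them, time stands still between calls to the robot, and variables do not carry over. Pictures are saved under pics/ and viewed, about 8 in all and at most 12, crops included, and the job is handed in when it is done.

Besides the shell and the picture viewer there is one more tool, called after "Emit:" as name(argument=value, ...) on one line, values as JSON. servo_tool: Moves the arm, as the interface text tells. Its arguments: {"type":"object","properties":{"motion":{"type":"array"},"hand":{"type":"number"}},"required":["motion"]}

```bash
ls; mkdir -p pics; cat > h.py <<'E'
import numpy as np, cv2
from plant import robot
def cap(c,save=None):
    d=robot.capture(c)
    if save: cv2.imwrite('pics/'+save+'.png',d['image'])
    return d
def ray(d,u,v,fish=False):
    f=192/np.tan(np.radians(d['vfov']/2)); R=np.array(d['R']);t=np.array(d['t'])
    x=np.array([u-d['cx'],v-d['cy']])
    if fish:
        r=np.hypot(*x); th=r/f; c=np.array([*(x/max(r,1e-9)*np.sin(th)),np.cos(th)])
    else: c=np.array([*(x/f),1.])
    return -R.T@t, R.T@c
def at(d,u,v,z,fish=False):
    o,r=ray(d,u,v,fish); return o+r*(z-o[2])/r[2]
def proj(d,X,fish=False):
    f=192/np.tan(np.radians(d['vfov']/2)); c=np.array(d['R'])@np.array(X)+np.array(d['t'])
    if fish:
        r=np.hypot(c[0],c[1]); th=np.arctan2(r,c[2]); p=c[:2]/max(r,1e-9)*th*f
    else: p=c[:2]/c[2]*f
    return p+np.array([d['cx'],d['cy']])
E
python3 - <<'E'
from h import *
a=cap('scene','scene0');b=cap('top','top0')
for n,d in(('scene',a),('top',b)):
    print(n,d['vfov'],d['cx'],d['cy'],np.round(d['R'],3).tolist(),np.round(d['t'],3))
for th in 'sample mat cradle lamp cup ring wrench'.split():
    for s in robot.silhouettes('top',th)[:4]:
        m=s['pixels'];ys,xs=np.nonzero(m)
        r=cv2.minAreaRect(np.c_[xs,ys].astype(np.float32))
        print(th,round(s['confidence'],2),s['box'],np.round(at(b,*r[0],0),3),np.round(cv2.boxPoints(r)).tolist())
print(robot.grip_point_offset, robot.observe())
cv2.imwrite('pics/both.png',np.vstack([cv2.resize(b['image'],(800,600))]))
E
```

```text
pics
scene 50.38476078501315 266.20183727396187 190.18331252669347 [[0.437, 0.899, -0.011], [0.763, -0.378, -0.524], [-0.476, 0.221, -0.851]] [-0.311 -0.299  1.356]
top 50.95600730522166 251.94185365093358 192.41750643248537 [[0.019, -1.0, 0.008], [-0.997, -0.019, -0.069], [0.069, -0.007, -0.998]] [0.086 0.504 1.476]
sample 0.58 [337.6, 163.2, 23.4, 35.1] [ 0.557 -0.277  0.   ] [[333.0, 191.0], [352.0, 160.0], [369.0, 170.0], [350.0, 201.0]]
mat 0.88 [242.2, 184.6, 50.3, 49.7] [0.442 0.043 0.   ] [[243.0, 229.0], [245.0, 187.0], [289.0, 189.0], [286.0, 232.0]]
mat 0.86 [161.6, 230.5, 54.6, 51.2] [0.251 0.329 0.   ] [[160.0, 274.0], [173.0, 232.0], [215.0, 245.0], [202.0, 287.0]]
mat 0.69 [102.7, 176.5, 49.3, 43.9] [0.476 0.567 0.   ] [[102.0, 217.0], [106.0, 174.0], [149.0, 178.0], [145.0, 221.0]]
cradle 0.62 [189.9, 193.5, 30.6, 22.9] [0.452 0.28  0.   ] [[187.0, 212.0], [191.0, 193.0], [218.0, 199.0], [213.0, 218.0]]
cradle 0.52 [332.0, 163.0, 30.3, 34.3] [ 0.557 -0.278  0.   ] [[335.0, 191.0], [351.0, 160.0], [368.0, 170.0], [351.0, 200.0]]
lamp 0.66 [275.3, 130.9, 32.8, 26.0] [ 0
[... 837 characters left out ...]
.32068084e+00, -6.65835857e-02]), 'joint_velocities': array([ 1.98558066e-04, -2.18003650e-03,  2.32205923e-06,  1.21886716e-03,
        1.25837660e-03,  2.05382927e-04]), 'tau': array([ 2.35167281e-04, -5.31269503e+01, -3.52681160e+01,  7.08330888e-02,
        2.16705026e-02, -2.50301855e-05]), 'position': array([0.21709957, 0.50529299, 0.20538825]), 'orientation': array([[ 3.94782816e-01,  9.18774469e-01, -6.55728775e-05],
       [ 9.18774464e-01, -3.94782820e-01, -9.35150213e-05],
       [-1.11806260e-04, -2.33285620e-05, -9.99999993e-01]]), 'ft_force': array([-0.47581707,  0.18990797, -0.37796214]), 'ft_torque': array([-0.05941279, -0.04640947,  0.02876932]), 'width': 0.9959359525259012}
```

```bash
python3 - <<'E'
import cv2
i=cv2.imread('pics/top0.png')[105:305,90:400]
cv2.imwrite('pics/topc.png',cv2.resize(i,None,fx=2.55,fy=2.55,interpolation=cv2.INTER_CUBIC))
E
```

```text
(no output)
```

View pics/topc.png

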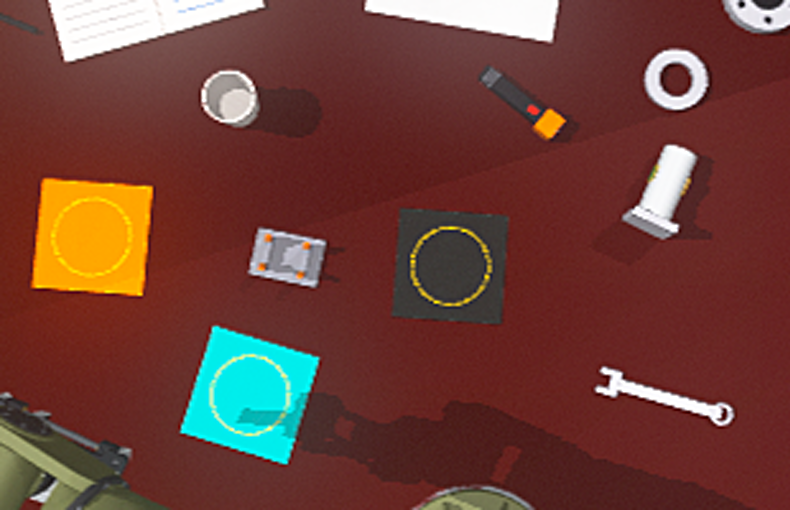

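View pics/scene0.png

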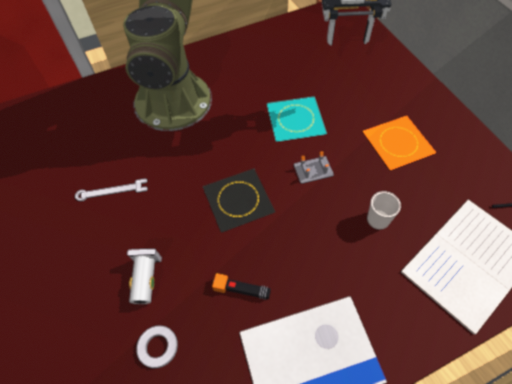

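Emit:
servo_tool(motion=[[15, -33, 0, 0], [15, -33, 0, 0], [15, -33, 0, 0], [15, -33, 0, 0], [15, -33, 0, 0], [15, -33, 0, 0], [15, -33, 0, 0], [15, -33, 0, 0], [15, -33, 0, 0], [15, -33, 0, 0], [15, -33, 0, 0], [15, -33, 0, 0], [15, -33, 0, 0], [15, -33, 0, 0], [15, -33, 0, 0], [15, -33, 0, 0], [15, -33, 0, 0], [15, -33, 0, 0], [15, -33, 0, 0], [15, -33, 0, 0]])

```text
time_s: 2.12
position: [0.5175, -0.1565, 0.2055]
orientation: [[0.395, 0.919, 0.0], [0.919, -0.395, -0.0], [0.0, 0.0, -1.0]]
ft_force: [0.3, 1.8, 0.4]
width: 1.001
```

Emit:
servo_tool(motion=[[15, -33, 0, 0], [15, -33, 0, 0], [15, -33, 0, 0], [15, -30, 0, 0], [0, 0, 0, 0], [0, 0, 0, 0]])

```text
time_s: 2.62
position: [0.577, -0.2847, 0.2043]
orientation: [[0.396, 0.918, -0.001], [0.918, -0.396, 0.001], [0.0, -0.002, -1.0]]
ft_force: [0.2, 0.7, -0.1]
width: 1.001
```

```bash
python3 - <<'E'
from h import *
d=cap('wrist','w1'); print(d['vfov'],d['cx'],d['cy'],-np.array(d['R']).T@d['t'],np.round(d['R'],3).tolist())
o=robot.observe();print(o['time_s'],o['position'],o['orientation'][:,0])
s=robot.silhouettes('wrist','sample')
for q in s: print(q['confidence'],q['box'])
cv2.imwrite('pics/w1b.png',cv2.resize(d['image'],(800,600),interpolation=cv2.INTER_CUBIC))
E
```

```text
65.70646984690485 258.5871150432953 187.2330482400441 [ 0.51104527 -0.25458994  0.38458804] [[0.396, 0.918, -0.001], [0.889, -0.383, 0.251], [0.231, -0.1, -0.968]]
2.6667 [ 0.57690102 -0.28360495  0.20484615] [3.95234571e-01 9.18580200e-01 2.24652891e-04]
0.72 [238.3, 102.1, 61.4, 105.9]
```

View pics/w1b.png

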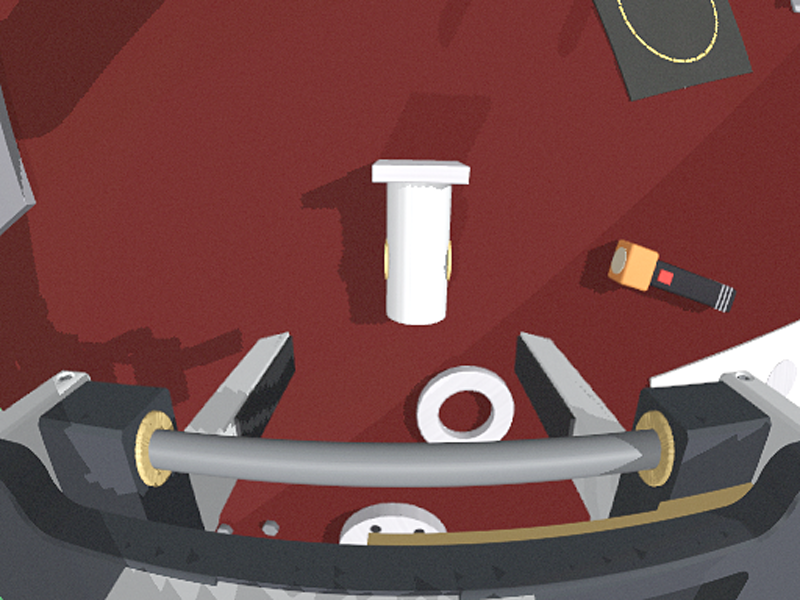

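```bash
python3 - <<'E'
from h import *
d=cap('wrist'); k=512/800
P=lambda u,v,z:at(d,u*k,v*k,z,True)[:2]
for n,p in dict(footL=P(373,162,.0667),footR=P(470,162,.0667),f12L=P(373,184,.0657),f12R=P(470,182,.0657),rim=P(416,324,.048),bL0=P(388,190,.032),bL1=P(387,310,.026),bR0=P(451,190,.032),bR1=P(445,310,.026)).items(): print(n,np.round(p*1000,1))
# ring near edge etc
print('mat corners',P(630,100,.003),P(751,71,.003))
print('lamp tail',P(724,297,.024),'head',P(634,266,.03), 'ring c',P(466,408,.014))
s=robot.silhouettes('wrist','sample')[0]['pixels']
for v in range(100,212,8):
    x=np.nonzero(s[v])[0]
    if len(x): print(v,x[0],x[-1],end='; ')
E
```

```text
footL [ 494.6 -269.3]
footR [ 520.2 -208.4]
f12L [ 508.5 -275.4]
f12R [ 533.1 -213.6]
rim [ 618.1 -289.3]
bL0 [ 517.  -269.2]
bL1 [ 604.8 -308.6]
bR0 [ 535.6 -225.2]
bR1 [ 623.4 -265.5]
mat corners [ 0.51981642 -0.04120498] [0.52829297 0.11775063]
lamp tail [ 0.722793   -0.00875155] head [ 0.65138072 -0.10104671] ring c [ 0.72169117 -0.28240156]
108 238 298; 116 240 298; 124 247 287; 132 246 286; 140 246 286; 148 246 285; 156 245 286; 164 245 287; 172 245 286; 180 246 285; 188 247 284; 196 245 282; 204 249 280;
```

Emit:
servo_tool(motion=[[9, 3, -10, 0], [9, 4, -20, 0], [0, 0, -30, 0], [0, 0, -30, 0], [0, 0, -30, 0], [0, 0, -30, 0], [0, 0, -20, 0], [0, 0, -15, 0], [0, 0, -10, 0], [0, 0, 0, 0], [0, 0, 0, 0]])

```text
time_s: 3.73
position: [0.5954, -0.2762, 0.0106]
orientation: [[0.394, 0.919, 0.0], [0.919, -0.394, -0.0], [0.0, 0.0, -1.0]]
ft_force: [-0.2, -0.4, 0.4]
width: 0.995
```

```bash
python3 - <<'E'
import numpy as np
o=np.array
pts=[]
for th in np.r_[-5,0,np.arange(5,96,5)]:
    t=np.radians(min(th,90));s,r=98,33
    if th<=0: # pivot s=12,r=-33 at u=9.1
        a,b=s-12,33; u=9.1+a*np.cos(t)-b*np.sin(t); z=a*np.sin(t)+b*np.cos(t)
    else: u=-2.9+s*np.cos(t)-r*np.sin(t); z=s*np.sin(t)+r*np.cos(t)
    pts.append((u,z))
p=o(pts);dd=np.diff(p,axis=0)
print([[round(a*.9135,1),round(-a*.4067,1),round(b,1),0] for a,b in dd]); print(p[0],p[-1])
E
```

```text
[[np.float64(-2.3), np.float64(1.0), np.float64(7.6), 0], [np.float64(-3.0), np.float64(1.3), np.float64(8.4), 0], [np.float64(-3.6), np.float64(1.6), np.float64(8.1), 0], [np.float64(-4.3), np.float64(1.9), np.float64(7.7), 0], [np.float64(-4.9), np.float64(2.2), np.float64(7.3), 0], [np.float64(-5.4), np.float64(2.4), np.float64(6.8), 0], [np.float64(-5.9), np.float64(2.6), np.float64(6.3), 0], [np.float64(-6.4), np.float64(2.9), np.float64(5.7), 0], [np.float64(-6.8), np.float64(3.0), np.float64(5.0), 0], [np.float64(-7.2), np.float64(3.2), np.float64(4.4), 0], [np.float64(-7.5), np.float64(3.4), np.float64(3.7), 0], [np.float64(-7.8), np.float64(3.5), np.float64(2.9), 0], [np.float64(-8.0), np.float64(3.6), np.float64(2.2), 0], [np.float64(-8.1), np.float64(3.6), np.float64(1.4), 0], [np.float64(-8.2), np.float64(3.7), np.float64(0.6), 0], [np.float64(-8.2), np.float64(3.7), np.float64(-0.2), 0], [np.float64(-8.2), np.float64(3.6), np.float64(-1.0), 0], [np.float64(-8.1), np.float64(3.6), np.float64(-1.7), 0], [np.float64(-7.9), np.float64(3.5), np.float64(-2.5), 0], [np.float64(0.0), np.float64(-0.0), np.float64(0.0), 0]]
[97.64888355 25.37903116] [-35.9  98. ]
```

Emit:
servo_tool(motion=[[0, -1, -4, 0], [0, 0, 0, 0]])

```text
time_s: 3.9
position: [0.5955, -0.2779, 0.007]
orientation: [[0.395, 0.919, 0.001], [0.919, -0.395, -0.001], [-0.0, 0.001, -1.0]]
ft_force: [-0.4, 0.2, -0.2]
width: 0.999
```

Emit:
servo_tool(motion=[[0, 0, 0, 0], [0, 0, 0, 0], [0, 0, 0, 0], [0, 0, 0, 0], [0, 0, 0, 0], [0, 0, 0, 0], [0, 0, 0, 0], [0, 0, 0, 0]], hand=-1)

```text
time_s: 4.57
position: [0.5952, -0.2779, 0.0065]
orientation: [[0.395, 0.919, 0.0], [0.919, -0.395, -0.0], [-0.0, 0.0, -1.0]]
ft_force: [1.2, -1.9, 0.5]
width: 0.505
```

Emit:
servo_tool(motion=[[-2.3, 1.0, 7.6, 0], [-3, 1.3, 8.4, 0], [-3.6, 1.6, 8.1, 0], [-4.3, 1.9, 7.7, 0], [-4.9, 2.2, 7.3, 0], [-5.4, 2.4, 6.8, 0], [-5.9, 2.6, 6.3, 0], [-6.4, 2.9, 5.7, 0], [-6.8, 3.0, 5.0, 0], [-7.2, 3.2, 4.4, 0], [0, 0, 0, 0]])

```text
time_s: 5.48
position: [0.5444, -0.2552, 0.0748]
orientation: [[0.395, 0.919, 0.0], [0.919, -0.395, -0.0], [-0.0, 0.0, -1.0]]
ft_force: [0.3, -0.7, -4.7]
width: 0.502
```

```bash
python3 - <<'E'
from h import *
d=cap('wrist'); e=cap('scene')
o=robot.observe();print(o['time_s'],o['position'],o['ft_force'],o['ft_torque'])
a=cv2.resize(d['image'][60:330,150:370],(440,540)); b=cv2.resize(e['image'][200:335,80:170],(360,540))
cv2.imwrite('pics/mid.png',np.hstack([a,b]))
E
```

```text
5.5833 [ 0.54524444 -0.25556865  0.07397834] [ 0.46533609  0.19787729 -4.93878795] [-0.0424329  -0.1965383   0.02099603]
```

View pics/mid.png

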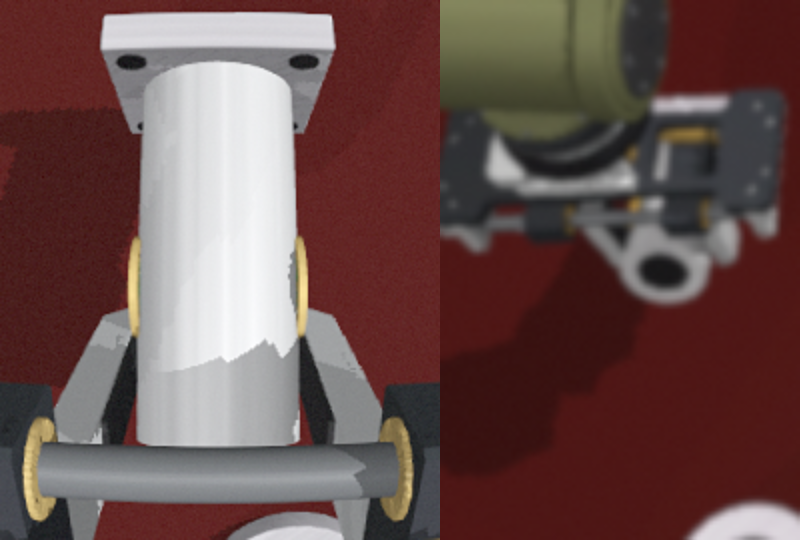

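Emit:
servo_tool(motion=[[0, 0, -8, 0], [0, 0, -12, 0], [0, 0, -12, 0], [0, 0, -12, 0], [0, 0, -10, 0], [0, 0, -6, 0], [0, 0, -3, 0], [0, 0, 0, 0], [0, 0, 0, 0]])

```text
time_s: 6.33
position: [0.5447, -0.2553, 0.0104]
orientation: [[0.395, 0.919, -0.002], [0.919, -0.395, 0.001], [0.0, -0.002, -1.0]]
ft_force: [-0.6, 0.8, -3.0]
width: 0.504
```

Emit:
servo_tool(motion=[[0, 0, -2, 0], [0, 0, -2, 0], [0, 0, 0, 0]])

```text
time_s: 6.58
position: [0.5457, -0.2557, 0.0083]
orientation: [[0.395, 0.919, 0.001], [0.919, -0.395, -0.001], [-0.0, 0.001, -1.0]]
ft_force: [-5.4, 3.3, 12.5]
width: 0.506
```

Emit:
servo_tool(motion=[[0, 0, -0.5, 0], [0, 0, 0, 0], [0, 0, 0, 0], [0, 0, 0, 0], [0, 0, 0, 0]], hand=0.4)

```text
time_s: 7.0
position: [0.5453, -0.2556, 0.0062]
orientation: [[0.395, 0.919, -0.0], [0.919, -0.395, 0.0], [0.0, -0.0, -1.0]]
ft_force: [-0.7, 0.3, -0.9]
width: 0.7
```

```bash
python3 - <<'E'
from h import *
d=cap('wrist','w2')
o=robot.observe();print(o['time_s'],o['position'],o['ft_force'],o['width'])
s=robot.silhouettes('wrist','sample')[0]; m=s['pixels'];print(s['confidence'],s['box'])
for v in range(80,300,8):
    x=np.nonzero(m[v])[0]
    if len(x): print(v,x[0],x[-1],end='; ')
ys=np.nonzero(m[:,250:262].any(1))[0]; print(ys[0],ys[-1])
cen=np.nonzero(m[150])[0].mean()
for v,z in((ys[0],.0667),(ys[-1],.048)): print(at(d,cen,v,z,True)*1000)
T=o['position']; print('tcp',T*1000)
cv2.imwrite('pics/w2c.png',cv2.resize(d['image'][60:330,150:370],(440,540)))
E
```

```text
7.05 [ 0.54528864 -0.25556738  0.00618255] [-0.05261437  0.36069871 -0.19440331] 0.7002083925933656
0.57 [486.0, 244.3, 26.0, 15.3]
248 497 497; 256 507 511; Traceback (most recent call last):
  File "<stdin>", line 8, in <module>
IndexError: index 0 is out of bounds for axis 0 with size 0
```

```bash
python3 - <<'E'
from h import *
i=cv2.imread('pics/w2.png');cv2.imwrite('pics/w2c.png',cv2.resize(i[60:330,150:370],(440,540)))
d=cap('wrist')
# predicted pixel (crop coords) of rim-top for the barrel end at distances e beyond the tcp
u=np.array([.9135,-.4067]);T=np.array([.5453,-.2556])
for e in (.016,.02,.022,.024,.028): 
    p=proj(d,[*(T+u*(e+.002)),.048],True); print('rim',e,(p-[150,60])*2)
for e in (.09,.094,.098,.102,.106):
    p=proj(d,[*(T-u*(e-.003)),.0667],True); print('foot',e,(p-[150,60])*2)
E
```

```text
rim 0.016 [210.93819859 447.50531339]
rim 0.02 [210.80966727 459.36410627]
rim 0.022 [210.74708997 465.17508785]
rim 0.024 [210.68561796 470.90775398]
rim 0.028 [210.56592724 482.14029507]
foot 0.09 [215.6962509  31.9906336]
foot 0.094 [215.97218378  12.48471771]
foot 0.098 [216.24870544  -6.82804721]
foot 0.102 [216.52521077 -25.91044604]
foot 0.106 [216.80111196 -44.72803703]
```

View pics/w2c.png

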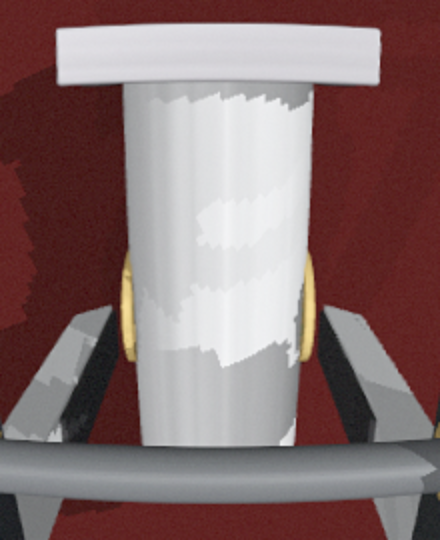

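Emit:
servo_tool(motion=[[7, -3, 0, 0], [8, -4, 0, 0], [6.5, -2.6, -1, 0], [0, 0, 0, 0]])

```text
time_s: 7.48
position: [0.5679, -0.2656, 0.0051]
orientation: [[0.395, 0.919, 0.001], [0.919, -0.395, -0.0], [-0.0, 0.001, -1.0]]
ft_force: [-0.8, 0.1, 0.0]
width: 0.699
```

Emit:
servo_tool(motion=[[0, 0, 0, 0], [0, 0, 0, 0], [0, 0, 0, 0], [0, 0, 0, 0], [0, 0, 0, 0]], hand=-1)

```text
time_s: 7.9
position: [0.5666, -0.265, 0.0052]
orientation: [[0.395, 0.919, -0.0], [0.919, -0.395, 0.0], [0.0, -0.0, -1.0]]
ft_force: [-0.4, 0.6, -1.3]
width: 0.505
```

Emit:
servo_tool(motion=[[-2.3, 1.0, 7.6, 0], [-3, 1.3, 8.4, 0], [-3.6, 1.6, 8.1, 0], [-4.3, 1.9, 8, 0], [-4.9, 2.2, 8, 0], [0, 0, 0, 0]])

```text
time_s: 8.4
position: [0.5486, -0.2572, 0.0476]
orientation: [[0.395, 0.919, 0.002], [0.919, -0.395, -0.001], [-0.0, 0.002, -1.0]]
ft_force: [0.5, 0.0, -2.8]
width: 0.502
```

```bash
python3 - <<'E'
from h import *
d=cap('wrist','w3')
o=robot.observe();print(o['time_s'],o['position'],o['ft_force'],o['ft_torque'],o['width'])
cv2.imwrite('pics/w3c.png',cv2.resize(d['image'][60:330,150:370],(440,540)))
E
```

```text
8.45 [ 0.54886513 -0.25728677  0.04673377] [ 1.48241492 -0.05919944 -2.12260029] [-0.16601531 -0.39425806 -0.03008813] 0.5005629594833402
```

View pics/w3c.png

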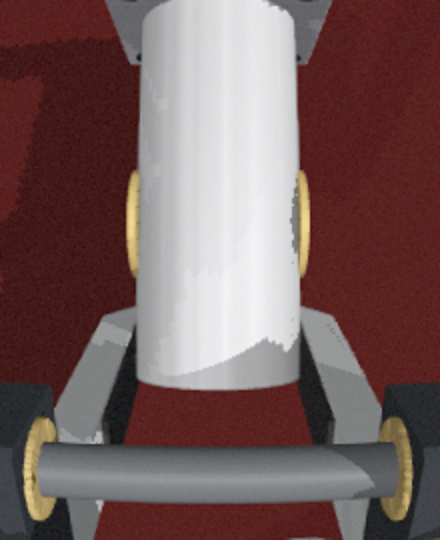

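```bash
python3 - <<'E'
import numpy as np
t=np.radians(np.r_[np.linspace(17,90,16)]);s,r=115,33
u=s*np.cos(t)-r*np.sin(t); z=s*np.sin(t)+r*np.cos(t)
print([[float(round(a*.9135,1)),float(round(-a*.4067,1)),float(round(b,1)),0] for a,b in zip(np.diff(u),np.diff(z))],z)
E
```

```text
[[-5.4, 2.4, 8.3, 0], [-6.0, 2.7, 7.7, 0], [-6.6, 2.9, 7.2, 0], [-7.1, 3.2, 6.5, 0], [-7.6, 3.4, 5.8, 0], [-8.0, 3.6, 5.1, 0], [-8.4, 3.7, 4.4, 0], [-8.7, 3.9, 3.6, 0], [-8.9, 4.0, 2.7, 0], [-9.1, 4.1, 1.9, 0], [-9.2, 4.1, 1.0, 0], [-9.3, 4.1, 0.2, 0], [-9.3, 4.1, -0.7, 0], [-9.2, 4.1, -1.5, 0], [-9.0, 4.0, -2.4, 0]] [ 65.18080299  73.45726356  81.20407099  88.36536801  94.88951912
 100.72948285 105.84315097 110.19365211 113.74961759 116.48540764
 118.38129622 119.42361331 119.60484343 118.92367983 117.38503396
 115.        ]
```

Emit:
servo_tool(motion=[[-5.4, 2.4, 8.3, 0], [-6.0, 2.7, 7.7, 0], [-6.6, 2.9, 7.2, 0], [-7.1, 3.2, 6.5, 0], [-7.6, 3.4, 5.8, 0], [-8.0, 3.6, 5.1, 0], [-8.4, 3.7, 4.4, 0], [-8.7, 3.9, 3.6, 0], [-8.9, 4.0, 2.7, 0], [0, 0, 0, 0]])

```text
time_s: 9.28
position: [0.4806, -0.2267, 0.0972]
orientation: [[0.395, 0.919, -0.0], [0.919, -0.395, 0.0], [-0.0, -0.0, -1.0]]
ft_force: [-0.1, -0.1, -5.0]
width: 0.505
```

```bash
python3 - <<'E'
from h import *
d=cap('wrist','w4');e=cap('scene')
o=robot.observe();print(o['time_s'],o['position'],o['ft_force'],o['ft_torque'],o['width'])
T=np.array([.4806,-.2267,.116]);u=np.array([.9135,-.4067]);n=np.array([.4067,.9135])
for th in (25,35,45,55,65,75):
    t=np.radians(th)
    f=lambda s,r,w:(proj(d,[*(T[:2]+u*((s-115)*np.cos(t)-r*np.sin(t))+n*w),T[2]+(s-115)*np.sin(t)+r*np.cos(t)],True)-[150,60])*2
    print(th,'rimtop',f(120,24,0).round(),'foot12 low corners',f(12,-33,.033*1000/1000).round() if 0 else '')
    g=lambda s,r,w:(proj(d,[*(T[:2]+(u*((s-115)*np.cos(t)-r*np.sin(t))+n*w)/1000),T[2]+((s-115)*np.sin(t)+r*np.cos(t))/1000],True)-[150,60])*2
    print(th,'rim+',g(120,24,0).round(),'rim-',g(120,-24,0).round(),'foot12 r+',g(12,33,33).round(),'foot12 r-',g(12,-33,33).round())
cv2.imwrite('pics/w4c.png',cv2.resize(d['image'][60:330,150:370],(440,540)))
E
```

```text
9.3833 [ 0.48195271 -0.22736424  0.09695066] [-0.16656727  0.26464104 -5.09082039] [-0.06775357 -0.18377682 -0.02146977] 0.5025469624192016
25 rimtop [ 359. 2102.] foot12 low corners 
25 rim+ [212. 372.] rim- [212. 370.] foot12 r+ [330.  -9.] foot12 r- [301.  88.]
35 rimtop [  269. -1524.] foot12 low corners 
35 rim+ [212. 356.] rim- [212. 382.] foot12 r+ [319.  13.] foot12 r- [296. 122.]
45 rimtop [  251. -1420.] foot12 low corners 
45 rim+ [212. 339.] rim- [212. 393.] foot12 r+ [311.  40.] foot12 r- [291. 157.]
55 rimtop [  245. -1315.] foot12 low corners 
55 rim+ [212. 323.] rim- [212. 404.] foot12 r+ [304.  70.] foot12 r- [288. 194.]
65 rimtop [  241. -1211.] foot12 low corners 
65 rim+ [213. 309.] rim- [212. 414.] foot12 r+ [298. 103.] foot12 r- [286. 232.]
75 rimtop [  238. -1106.] foot12 low corners 
75 rim+ [213. 296.] rim- [212. 422.] foot12 r+ [294. 137.] foot12 r- [284. 271.]
```

View pics/w4c.png

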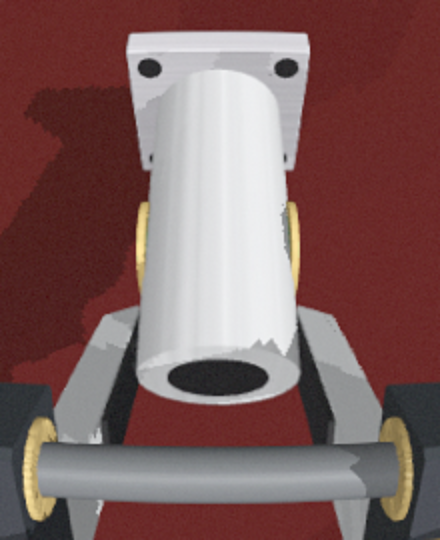

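Emit:
servo_tool(motion=[[0, 3, 3, 0], [2, 8, 5, 0], [3, 14, 5, 0], [4, 20, 0, 0], [4, 22, 0, 0], [4, 24, 0, 0], [4, 24, 0, 0], [4, 24, 0, 0], [4, 24, 0, 0], [4, 24, 0, 0], [4, 20, 0, 0], [3, 14, 0, 0], [2, 9, 0, 0], [0, 4, 0, 0], [0, 0, 0, 0], [0, 0, 0, 0]])

```text
time_s: 10.72
position: [0.5239, 0.0063, 0.1097]
orientation: [[0.395, 0.919, -0.0], [0.919, -0.395, -0.0], [-0.0, -0.0, -1.0]]
ft_force: [0.7, -0.5, -4.2]
width: 0.504
```

Emit:
servo_tool(motion=[[0, 0, -4, 0], [0, 0, -4, 0], [0, 0, -4, 0], [0, 0, -3, 0], [0, 0, 0, 0]])

```text
time_s: 11.13
position: [0.5236, 0.0064, 0.0937]
orientation: [[0.395, 0.919, -0.001], [0.919, -0.395, 0.0], [-0.001, -0.001, -1.0]]
ft_force: [0.3, 0.1, -4.8]
width: 0.504
```

Emit:
servo_tool(motion=[[0, 0, -2, 0], [0, 0, 0, 0]])

```text
time_s: 11.3
position: [0.5239, 0.0066, 0.0924]
orientation: [[0.395, 0.919, -0.0], [0.919, -0.395, -0.0], [-0.0, -0.0, -1.0]]
ft_force: [-0.5, -0.6, -5.6]
width: 0.5
```

Emit:
servo_tool(motion=[[0, 0, -1.5, 0], [0, 0, 0, 0]])

```text
time_s: 11.47
position: [0.524, 0.0066, 0.091]
orientation: [[0.395, 0.919, -0.0], [0.919, -0.395, -0.0], [-0.0, 0.0, -1.0]]
ft_force: [-0.4, -0.5, -4.2]
width: 0.505
```

Emit:
servo_tool(motion=[[0, 0, -1.5, 0], [0, 0, 0, 0]])

```text
time_s: 11.63
position: [0.5247, 0.0064, 0.0903]
orientation: [[0.395, 0.919, 0.002], [0.919, -0.395, -0.0], [0.0, 0.002, -1.0]]
ft_force: [2.1, -1.5, 1.0]
width: 0.502
```

Emit:
servo_tool(motion=[[0, 0, -1.5, 0], [0, 0, 0, 0]])

```text
time_s: 11.8
position: [0.5256, 0.0061, 0.0897]
orientation: [[0.395, 0.919, 0.004], [0.919, -0.395, -0.001], [0.001, 0.004, -1.0]]
ft_force: [3.9, -3.2, 9.0]
width: 0.505
```

Emit:
servo_tool(motion=[[-8.4, 3.7, 4.9, 0], [-8.7, 3.9, 3.8, 0], [-8.9, 4.0, 2.7, 0], [0, 0, 0, 0]])

```text
time_s: 12.13
position: [0.4963, 0.0191, 0.0997]
orientation: [[0.394, 0.919, -0.001], [0.919, -0.394, 0.0], [-0.0, -0.001, -1.0]]
ft_force: [-0.4, 0.5, -4.5]
width: 0.505
```

Emit:
servo_tool(motion=[[0, 0, -2, 0], [0, 0, 0, 0]])

```text
time_s: 12.3
position: [0.4979, 0.0183, 0.0971]
orientation: [[0.395, 0.919, -0.0], [0.919, -0.395, 0.0], [-0.0, -0.0, -1.0]]
ft_force: [0.2, -1.3, -4.8]
width: 0.505
```

Emit:
servo_tool(motion=[[0, 0, -3, 0], [0, 0, 0, 0]])

```text
time_s: 12.47
position: [0.4979, 0.0181, 0.0937]
orientation: [[0.395, 0.919, -0.001], [0.919, -0.395, 0.0], [-0.0, -0.001, -1.0]]
ft_force: [-1.3, 0.2, -5.7]
width: 0.504
```

Emit:
servo_tool(motion=[[0, 0, -3, 0], [0, 0, 0, 0]])

```text
time_s: 12.63
position: [0.499, 0.0179, 0.0919]
orientation: [[0.395, 0.919, 0.002], [0.919, -0.395, -0.001], [0.0, 0.002, -1.0]]
ft_force: [1.1, -1.5, 2.3]
width: 0.504
```

Emit:
servo_tool(motion=[[-4.5, 2, 0, 0], [-4.5, 2, 0.5, 0], [-4.5, 2, 1, 0]])

```text
time_s: 12.88
position: [0.487, 0.0235, 0.0953]
orientation: [[0.395, 0.919, 0.007], [0.919, -0.395, -0.001], [0.002, 0.007, -1.0]]
ft_force: [5.8, -5.8, 13.4]
width: 0.506
```

Emit:
servo_tool(motion=[[0, 0, 5, 0], [0, 0, 0, 0], [-26, 11.5, 30, 0], [-20, 9, 22, 0], [-13, 6, 15, 0], [-6, 3, 7, 0], [0, 0, 0, 0], [0, 0, 0, 0]])

```text
time_s: 13.55
position: [0.4198, 0.0536, 0.1715]
orientation: [[0.395, 0.919, -0.0], [0.919, -0.395, -0.0], [-0.0, -0.0, -1.0]]
ft_force: [0.5, 0.5, -5.1]
width: 0.502
```

```bash
cat > th.py <<'E'
from h import *
d=cap('wrist','w5')
o=robot.observe();T=o['position'];print(o['time_s'],T,o['ft_force'],o['ft_torque'])
T=T+[0,0,.0188];u=np.array([.9135,-.4067]);n=np.array([.4067,.9135])
for th in (45,55,65,75,85,90):
    t=np.radians(th)
    g=lambda s,r,w:(proj(d,[*(T[:2]+(u*((s-115)*np.cos(t)-r*np.sin(t))+n*w)/1000),T[2]+((s-115)*np.sin(t)+r*np.cos(t))/1000],True)-[150,60])*2
    print(th,'rim+',g(120,24,0).round(),'rim-',g(120,-24,0).round(),'f12 r+',g(12,33,33).round(),'r-',g(12,-33,33).round())
cv2.imwrite('pics/w5c.png',cv2.resize(d['image'][60:330,150:370],(440,540)))
E
python3 th.py
```

```text
13.6 [0.41971584 0.05347539 0.17107334] [ 0.68454997 -1.15681652 -4.69084311] [-0.00440073 -0.03157509 -0.00749557]
45 rim+ [212. 339.] rim- [212. 393.] f12 r+ [310.  40.] r- [291. 158.]
55 rim+ [212. 323.] rim- [211. 404.] f12 r+ [303.  70.] r- [288. 194.]
65 rim+ [212. 308.] rim- [211. 414.] f12 r+ [298. 103.] r- [285. 232.]
75 rim+ [212. 296.] rim- [211. 422.] f12 r+ [293. 138.] r- [284. 271.]
85 rim+ [213. 286.] rim- [211. 429.] f12 r+ [290. 174.] r- [282. 310.]
90 rim+ [213. 282.] rim- [211. 431.] f12 r+ [288. 192.] r- [282. 329.]
```

View pics/w5c.png

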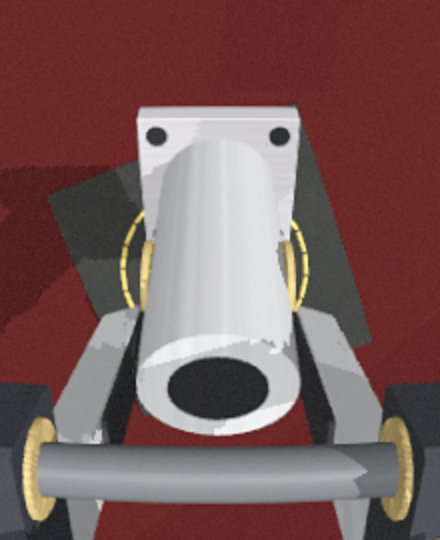

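Emit:
servo_tool(motion=[[3, -1.5, -3, 0], [6, -3, -6, 0], [9, -4, -8, 0], [11, -5, -10, 0], [11, -5, -10, 0], [9, -4, -9, 0], [6, -2.5, -7, 0], [4, -1.5, -6, 0], [1, -0.5, -4, 0], [0, 0, 0, 0], [0, 0, 0, 0]])

```text
time_s: 14.52
position: [0.4793, 0.0268, 0.109]
orientation: [[0.395, 0.919, -0.0], [0.919, -0.395, 0.0], [-0.0, -0.0, -1.0]]
ft_force: [-0.1, -0.3, -5.2]
width: 0.505
```

Emit:
servo_tool(motion=[[0, 0, -3, 0], [-1, 0.4, -2, 0], [0, 0, 0, 0]])

```text
time_s: 14.77
position: [0.4781, 0.0273, 0.1039]
orientation: [[0.395, 0.919, -0.0], [0.919, -0.395, -0.0], [-0.0, -0.0, -1.0]]
ft_force: [-0.4, -0.7, -5.2]
width: 0.503
```

Emit:
servo_tool(motion=[[-1, 0.4, -2, 0], [-2, 0.9, -2, 0], [0, 0, 0, 0]])

```text
time_s: 15.02
position: [0.4764, 0.0282, 0.1011]
orientation: [[0.394, 0.919, 0.003], [0.919, -0.394, -0.001], [0.001, 0.003, -1.0]]
ft_force: [1.1, -1.9, 3.7]
width: 0.508
```

Emit:
servo_tool(motion=[[-5, 2.2, 0, 0], [-6, 2.7, 0, 0], [-6, 2.7, -0.3, 0], [-6, 2.7, -0.7, 0], [0, 0, 0, 0]])

```text
time_s: 15.43
position: [0.4529, 0.0388, 0.1005]
orientation: [[0.394, 0.919, 0.003], [0.919, -0.394, -0.001], [0.001, 0.003, -1.0]]
ft_force: [-0.7, -3.0, 7.4]
width: 0.508
```

Emit:
servo_tool(motion=[[-4, 1.8, -0.8, 0], [-4, 1.8, -1, 0], [-3, 1.4, -1, 0], [0, 0, 0, 0]])

```text
time_s: 15.77
position: [0.4423, 0.0436, 0.098]
orientation: [[0.394, 0.919, 0.004], [0.919, -0.394, -0.001], [0.001, 0.004, -1.0]]
ft_force: [-3.3, -3.0, 14.7]
width: 0.506
```

```bash
sed -i "s/'w5'/'w6'/;s/w5c/w6c/" th.py; python3 th.py
```

```text
15.8167 [0.44244746 0.04354948 0.09802329] [-3.71945487 -3.40023819 14.75281771] [-0.82551499  0.47667253 -0.01378416]
45 rim+ [212. 341.] rim- [212. 394.] f12 r+ [311.  40.] r- [291. 157.]
55 rim+ [213. 325.] rim- [212. 405.] f12 r+ [304.  70.] r- [288. 194.]
65 rim+ [213. 310.] rim- [212. 415.] f12 r+ [298. 103.] r- [286. 232.]
75 rim+ [213. 297.] rim- [212. 423.] f12 r+ [294. 137.] r- [284. 270.]
85 rim+ [213. 287.] rim- [212. 430.] f12 r+ [290. 174.] r- [283. 309.]
90 rim+ [213. 283.] rim- [211. 432.] f12 r+ [288. 192.] r- [282. 329.]
```

View pics/w6c.png

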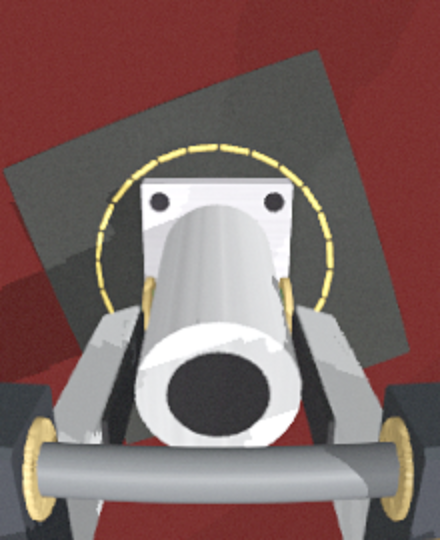

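Emit:
servo_tool(motion=[[0, 0, 0.5, 0], [0, 0, 0, 0]])

```text
time_s: 15.98
position: [0.4423, 0.0436, 0.0981]
orientation: [[0.395, 0.919, 0.003], [0.919, -0.395, -0.0], [0.001, 0.003, -1.0]]
ft_force: [-2.2, -2.6, 9.4]
width: 0.501
```

Emit:
servo_tool(motion=[[0, 0, 0, 0], [0, 0, 0, 0], [0, 0, 0, 0], [0, 0, 0, 0], [0, 0, 0, 0]], hand=0.5)

```text
time_s: 16.4
position: [0.4415, 0.0438, 0.0967]
orientation: [[0.395, 0.919, -0.0], [0.919, -0.395, 0.0], [0.0, -0.0, -1.0]]
ft_force: [0.5, -0.1, -0.2]
width: 0.746
```

Emit:
servo_tool(motion=[[0, 0, 8, 0], [0, 0, 20, 0], [0, 0, 35, 0], [0, 0, 35, 0], [0, 0, 20, 0], [0, 0, 0, 0]])

```text
time_s: 16.9
position: [0.443, 0.0438, 0.2195]
orientation: [[0.395, 0.919, 0.007], [0.919, -0.395, 0.0], [0.003, 0.007, -1.0]]
ft_force: [1.2, 0.2, 0.9]
width: 0.751
```

Emit:
servo_tool(motion=[[16, -6.5, 0, -0.12], [16, -6.5, 0, -0.12], [16, -6.5, 0, -0.12], [16, -6.5, 0, -0.12], [16, -6.5, 0, -0.12], [16, -6.5, 0, -0.12], [16, -6.5, 0, -0.12], [16, -6.5, 0, -0.12], [16, -6.5, 0, -0.12], [16, -6.5, 0, -0.12], [16, -6.5, 0, -0.12], [16, -6.5, 0, -0.12], [16, -6.5, 0, -0.12], [16, -6.5, 0, -0.12], [16, -6.5, -5, -0.12], [0, 0, 0, 0], [0, 0, 0, 0]], hand=1)

```text
time_s: 18.32
position: [0.6813, -0.0539, 0.2083]
orientation: [[0.806, -0.592, -0.002], [-0.592, -0.806, 0.0], [-0.002, 0.001, -1.0]]
ft_force: [-0.6, 0.7, 1.0]
width: 1.001
```

```bash
python3 - <<'E'
from h import *
d=cap('wrist','w7');e=cap('scene');t=cap('top')
o=robot.observe();T=o['position'];print(o['time_s'],T,o['orientation'][:,0],o['joint_positions'])
for q in robot.silhouettes('wrist','lamp'): print(q['confidence'],q['box'])
a=cv2.resize(d['image'][20:300,120:400],(560,560))
def crop(dd,X,n,h):
    p=proj(dd,X).astype(int); return cv2.resize(dd['image'][p[1]-n:p[1]+n,p[0]-n:p[0]+n],(h,h),interpolation=cv2.INTER_CUBIC)
b=np.vstack([crop(e,[.443,.043,.04],38,240),crop(t,[.443,.043,.04],35,240)])
a=cv2.copyMakeBorder(a,0,0,0,0,0);b=cv2.copyMakeBorder(b,0,80,0,0,0)
cv2.imwrite('pics/w7c.png',np.hstack([a,b]))
h=robot.silhouettes('top','sample'); 
E
```

```text
18.4667 [ 0.68106669 -0.05341368  0.21002286] [ 8.06499093e-01 -5.91235328e-01 -1.69753620e-05] [-1.31896107e-01  6.06328604e-01  1.07298733e+00  7.45881851e-05
  1.46225550e+00  5.00685514e-01]
0.94 [250.5, 111.4, 28.5, 110.4]
```

View pics/w7c.png

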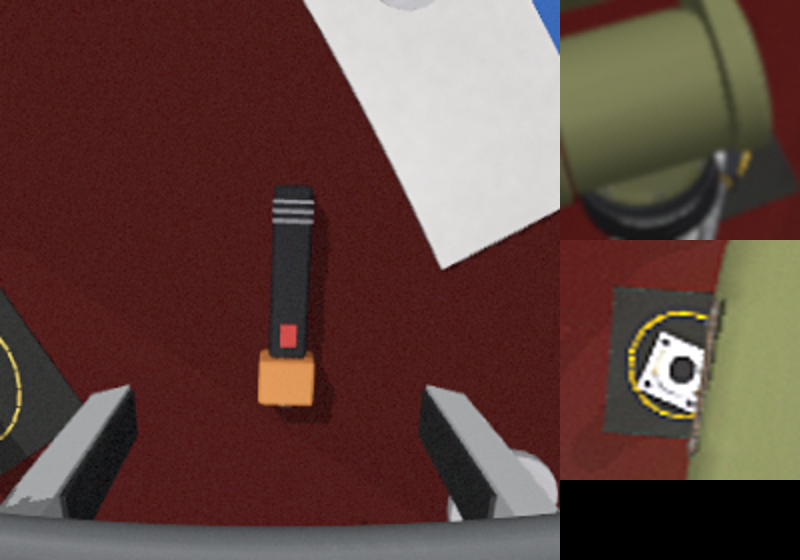

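```bash
python3 - <<'E'
from h import *
d=cap('wrist')
P=lambda u,v,z:at(d,u/2+120,v/2+20,z,True)[:2]*1000
for n,p in dict(tail=P(294,187,.024),head=P(286,405,.03),headstart=P(288,351,.03),gl0=P(273,200,.024),gl1=P(270,350,.024),gr0=P(313,200,.024),gr1=P(308,350,.024),sw=P(288,336,.026)).items(): print(n,p.round(1))
t=cap('top')
for q in robot.silhouettes('top','cradle'):
    ys,xs=np.nonzero(q['pixels']);r=cv2.minAreaRect(np.c_[xs,ys].astype(np.float32)); bx=cv2.boxPoints(r)
    print(q['confidence'],[ (at(t,*c,.006)*1000).round()[:2].tolist() for c in bx],[ (at(t,*c,.049)*1000).round()[:2].tolist() for c in bx])
E
```

```text
tail [732.3  -1.9]
head [ 646.5 -111.2]
headstart [669.  -82.3]
gl0 [717.2  -0.8]
gl1 [659.2 -76.4]
gr0 [737.  -15.2]
gr1 [678.8 -90.9]
sw [674.2 -75.3]
0.71 [[429.0, 339.0], [497.0, 325.0], [475.0, 225.0], [408.0, 239.0]] [[429.0, 333.0], [494.0, 319.0], [473.0, 221.0], [408.0, 235.0]]
```

Emit:
servo_tool(motion=[[4, -1.5, -10, -0.025], [4.4, -1.5, -25, 0], [0, 0, -35, 0], [0, 0, -35, 0], [0, 0, -35, 0], [0, 0, -30, 0], [0, 0, -20, 0], [0, 0, -10, 0], [0, 0, 0, 0], [0, 0, 0, 0]])

```text
time_s: 19.55
position: [0.6902, -0.0569, 0.0102]
orientation: [[0.79, -0.613, 0.0], [-0.613, -0.79, -0.0], [0.0, -0.0, -1.0]]
ft_force: [0.8, 0.5, 0.2]
width: 1.002
```

Emit:
servo_tool(motion=[[0, 0, -6, 0], [0, 0, 0, 0]])

```text
time_s: 19.72
position: [0.6903, -0.0568, 0.0044]
orientation: [[0.79, -0.613, 0.001], [-0.613, -0.79, -0.0], [0.001, -0.001, -1.0]]
ft_force: [-0.3, 0.5, -0.3]
width: 1.003
```

Emit:
servo_tool(motion=[[0, 0, 0, 0], [0, 0, 0, 0], [0, 0, 0, 0], [0, 0, 0, 0], [0, 0, 0, 0], [0, 0, 0, 0], [0, 0, 0, 0], [0, 0, 0, 0], [0, 0, 0, 0], [0, 0, 0, 0]], hand=-1)

```text
time_s: 20.55
position: [0.6899, -0.0568, 0.0037]
orientation: [[0.79, -0.613, -0.0], [-0.613, -0.79, 0.0], [-0.0, 0.0, -1.0]]
ft_force: [0.8, 0.0, 0.5]
width: 0.326
```

Emit:
servo_tool(motion=[[0, 0, 10, 0], [0, 0, 25, 0], [0, 0, 35, 0], [0, 0, 35, 0], [0, 0, 25, 0], [0, 0, 15, 0], [0, 0, 0, 0], [0, 0, 0, 0]])

```text
time_s: 21.22
position: [0.6899, -0.0568, 0.1491]
orientation: [[0.79, -0.613, 0.001], [-0.613, -0.79, -0.0], [0.001, -0.0, -1.0]]
ft_force: [-0.2, -0.4, -2.3]
width: 0.252
```

Emit:
servo_tool(motion=[[-6, 13, 3, 0.03], [-12.5, 26.5, 4, 0.04], [-12.5, 26.5, 4, 0.04], [-12.5, 26.5, 4, 0.04], [-12.5, 26.5, 4, 0.04], [-12.5, 26.5, 4, 0.04], [-12.5, 26.5, 4, 0.04], [-12.5, 26.5, 4, 0.04], [-12.5, 26.5, 4, 0.04], [-12.5, 26.5, 4, 0.04], [-12.5, 26.5, 1, 0.04], [-12.5, 26.5, 0, 0.01], [-6, 14, 0, 0.003], [-6, 14, 0, 0], [0, 0, 0, 0], [0, 0, 0, 0]])

```text
time_s: 22.55
position: [0.5333, 0.2762, 0.1875]
orientation: [[0.977, -0.213, -0.002], [-0.213, -0.977, -0.001], [-0.002, 0.001, -1.0]]
ft_force: [1.1, -0.9, -1.2]
width: 0.251
```

```bash
python3 - <<'E'
from h import *
d=cap('wrist','w8')
o=robot.observe();T=o['position'];print(o['time_s'],T,o['orientation'][:,0],o['width'],o['ft_force'])
y=o['orientation'][:,1]; x=o['orientation'][:,0]
# predicted lamp pts if held with underside 4mm below TCP, at lamp x=0
for n,lx,w,h in(('tailTop',-70,0,24),('headTop',70,0,30),('tailL',-70,-12,24),('tailR',-70,12,24),('sw',24,0,26)):
    for dz in (0,6): print(n,dz,(proj(d,T+y*lx/1e3+x*w/1e3+np.array([0,0,(h-4-dz)/1e3]),True)*1.5625).round())
c=np.array([452,282]);cx=np.array([-.215,-.977]);cy=np.array([.977,-.215])
for a,b,z in((50,35,6),(50,-35,6),(-50,35,6),(-50,-35,6),(32,25,49),(-32,25,49),(32,-25,49),(-32,-25,49)):
    print('crad',a,b,z,(proj(d,np.r_[c+cx*a+cy*b,z]/1e3,True)*1.5625).round())
cv2.imwrite('pics/w8c.png',cv2.resize(d['image'],(800,600),interpolation=cv2.INTER_CUBIC))
E
```

```text
22.6 [0.53384426 0.27559943 0.18776266] [ 0.97681028 -0.21410281 -0.00129277] 0.25032964861086454 [-0.24815141 -0.05194467 -2.42983536]
tailTop 0 [404. 188.]
tailTop 6 [404. 188.]
headTop 0 [403. 525.]
headTop 6 [403. 516.]
tailL 0 [369. 189.]
tailL 6 [370. 188.]
tailR 0 [439. 189.]
tailR 6 [437. 188.]
sw 0 [403. 434.]
sw 6 [403. 426.]
crad 50 35 6 [349. 340.]
crad 50 -35 6 [268. 339.]
crad -50 35 6 [345. 220.]
crad -50 -35 6 [260. 222.]
crad 32 25 49 [328. 338.]
crad -32 25 49 [324. 252.]
crad 32 -25 49 [263. 337.]
crad -32 -25 49 [256. 253.]
```

View pics/w8c.png

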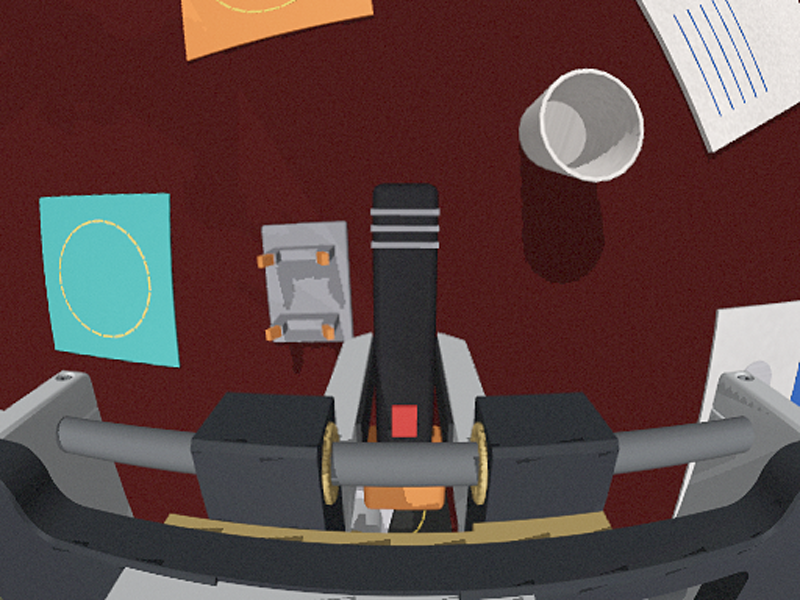

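```bash
python3 - <<'E'
from h import *
d=cap('wrist');i=d['image'][140:225,150:225]
h=cv2.cvtColor(i,cv2.COLOR_BGR2HSV);m=cv2.inRange(h,(8,120,80),(22,255,255))
n,l,st,c=cv2.connectedComponentsWithStats(m)
P=[]
for k in range(1,n):
    if st[k,4]>8:
        p=at(d,*(c[k]+[150,140]),.0435,True)*1000;P.append(p[:2]);print(st[k],c[k]+[150,140],p.round(1))
P=np.array(P)
print(P.mean(0))
E
```

```text
[52 21  8  8 59] [205.55932203 164.45762712] [479.8 303.5  43.5]
[14 22 11 10 82] [168.54878049 166.13414634] [436.8 311.4  43.5]
[19 68 11 10 77] [173.5974026  212.38961039] [426.7 256.3  43.5]
[56 68  7  9 53] [209.09433962 211.90566038] [469.4 248.2  43.5]
[453.16780102 279.8514723 ]
```

Emit:
servo_tool(motion=[[-10, 0.3, 0, 0.03], [-18, 0.6, -5, 0], [-20, 0.7, -15, 0], [-18, 0.6, -20, 0], [-10, 0.3, -20, 0], [-4.5, 0.1, -20, 0], [0, 0, -15, 0], [0, 0, -10, 0], [0, 0, 0, 0], [0, 0, 0, 0], [0, 0, 0, 0]])

```text
time_s: 23.57
position: [0.4546, 0.2783, 0.0846]
orientation: [[0.982, -0.186, 0.001], [-0.186, -0.982, 0.001], [0.001, -0.001, -1.0]]
ft_force: [0.0, -0.9, -1.4]
width: 0.251
```

Emit:
servo_tool(motion=[[-1, 0, -6, 0], [0, 0, -8, 0], [0, 0, -5, 0], [0, 0, -5, 0], [0, 0, -3, 0], [0, 0, 0, 0]])

```text
time_s: 24.07
position: [0.4526, 0.2782, 0.0559]
orientation: [[0.983, -0.186, -0.001], [-0.186, -0.983, -0.001], [-0.001, 0.001, -1.0]]
ft_force: [-0.5, -0.5, -0.8]
width: 0.253
```

Emit:
servo_tool(motion=[[0, 0, -3, 0], [0, 0, -3, 0], [0, 0, -3, 0], [0, 0, -3, 0], [0, 0, 0, 0]])

```text
time_s: 24.48
position: [0.4526, 0.2782, 0.0441]
orientation: [[0.983, -0.186, -0.001], [-0.186, -0.983, -0.0], [-0.001, 0.0, -1.0]]
ft_force: [-0.1, -1.0, -0.9]
width: 0.247
```

No contact yet; underside is at about 34 mm, inside the walls.

Emit:
servo_tool(motion=[[0, 0, -3, 0], [0, 0, -2, 0], [0, 0, -2, 0], [0, 0, 0, 0]])

```text
time_s: 24.82
position: [0.4527, 0.2782, 0.0373]
orientation: [[0.983, -0.186, -0.0], [-0.186, -0.983, -0.0], [-0.0, 0.0, -1.0]]
ft_force: [0.4, -0.0, -1.9]
width: 0.253
```

Emit:
servo_tool(motion=[[0, 0, -1.5, 0], [0, 0, -1.5, 0], [0, 0, 0, 0]])

```text
time_s: 25.07
position: [0.4531, 0.2784, 0.0358]
orientation: [[0.983, -0.186, 0.0], [-0.186, -0.983, 0.0], [0.0, -0.0, -1.0]]
ft_force: [-5.4, -3.1, 13.5]
width: 0.253
```

Emit:
servo_tool(motion=[[0, 0, 0.5, 0], [0, 0, 0, 0]])

```text
time_s: 25.23
position: [0.4531, 0.2784, 0.0359]
orientation: [[0.983, -0.186, 0.001], [-0.186, -0.983, 0.0], [0.0, -0.0, -1.0]]
ft_force: [-3.6, -1.2, 8.7]
width: 0.25
```

Emit:
servo_tool(motion=[[0, 0, 0, 0], [0, 0, 0, 0], [0, 0, 0, 0], [0, 0, 0, 0], [0, 0, 0, 0]], hand=0.1)

```text
time_s: 25.65
position: [0.4529, 0.2783, 0.0351]
orientation: [[0.983, -0.186, -0.0], [-0.186, -0.983, -0.0], [-0.0, 0.0, -1.0]]
ft_force: [-0.2, -0.5, -0.3]
width: 0.542
```

Emit:
servo_tool(motion=[[0, 0, 8, 0], [0, 0, 20, 0], [0, 0, 35, 0], [0, 0, 40, 0], [0, 0, 40, 0], [15, 8, 20, 0], [30, 10, 0, 0], [35, 10, 0, 0], [30, 10, 0, 0], [0, 0, 0, 0], [0, 0, 0, 0]])

```text
time_s: 26.57
position: [0.5633, 0.3162, 0.1974]
orientation: [[0.982, -0.186, -0.001], [-0.186, -0.982, -0.001], [-0.001, 0.001, -1.0]]
ft_force: [-0.0, 0.2, -0.5]
width: 0.548
```

```bash
python3 - <<'E'
from h import *
d=cap('wrist','w9');e=cap('scene','s9');t=cap('top','t9')
o=robot.observe();T=o['position'];print(o['time_s'],T,o['orientation'][:,0],o['width'],o['ft_force'])
c=np.array([453.4,279.7]);cx=np.array([-.186,-.983]);cy=np.array([.983,-.186])
pc=proj(d,np.r_[c,24]/1e3,True).astype(int);x0,y0=max(pc[0]-75,0),max(pc[1]-75,0)
a=cv2.resize(d['image'][y0:y0+150,x0:x0+150],(600,600),interpolation=cv2.INTER_CUBIC)
for n,lx,w,z in(('tailtop',-70,0,48),('tailL',-70,-12,48),('tailR',-70,12,48),('headendtop',70,0,54),('headL',40,-18,54),('headR',40,18,54),('headEL',70,-18,54),('headER',70,18,54),('sw',24,0,50)):
    print(n,((proj(d,np.r_[c+cx*lx+cy*w,z]/1e3,True)-[x0,y0])*4).round())
def crop(dd,X,n,h):
    p=proj(dd,X).astype(int); return cv2.resize(dd['image'][p[1]-n:p[1]+n,p[0]-n:p[0]+n],(h,h),interpolation=cv2.INTER_CUBIC)
b=np.vstack([crop(x,X,28,200) for x,X in((e,[.453,.28,.03]),(e,[.443,.043,.05]),(t,[.443,.043,.05]))])
cv2.imwrite('pics/fin.png',np.hstack([a,b]))
E
```

```text
26.7167 [0.56218162 0.31621616 0.19886619] [ 9.82614379e-01 -1.85658125e-01  2.08993166e-04] 0.5492267080439922 [-0.01290687 -0.46262082 -0.03518122]
tailtop [263. 103.]
tailL [225. 104.]
tailR [303. 103.]
headendtop [299. 536.]
headL [235. 452.]
headR [344. 456.]
headEL [247. 533.]
headER [353. 538.]
sw [287. 403.]
```

View pics/fin.png

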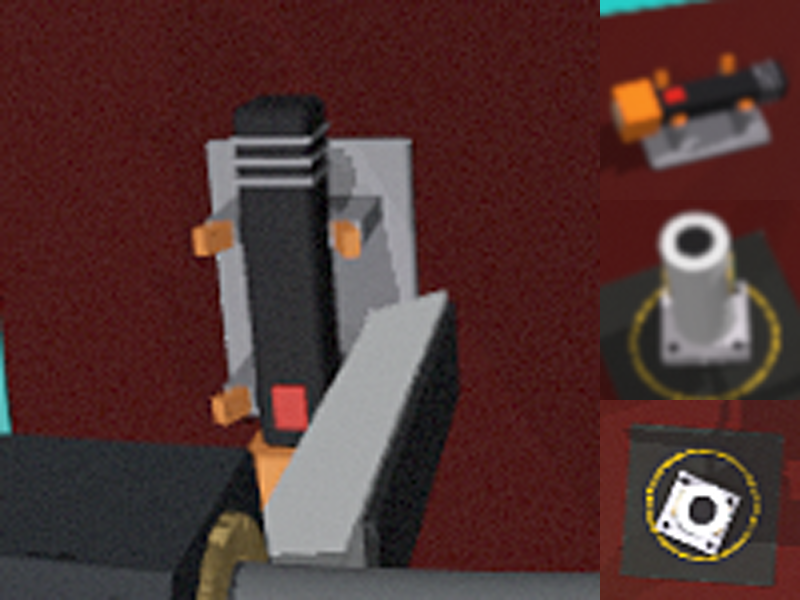

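Emit:
servo_tool(motion=[[-7, -16, 5, 0], [-14, -33, 5, 0], [-14, -33, 5, 0], [-14, -33, 5, 0], [-14, -33, 0, 0], [-14, -33, 0, 0], [-14, -33, 0, 0], [-14, -33, 0, 0], [-14, -33, 0, 0], [-12, -30, 0, 0], [-6, -16, 0, 0], [0, 0, 0, 0], [0, 0, 0, 0]])

```text
time_s: 27.8
position: [0.4253, -0.0099, 0.219]
orientation: [[0.982, -0.187, 0.002], [-0.187, -0.982, -0.0], [0.002, -0.0, -1.0]]
ft_force: [0.1, 0.9, 0.0]
width: 0.555
```

```bash
python3 - <<'E'
from h import *
d=cap('wrist','w10');t=cap('top')
o=robot.observe();print(o['time_s'],o['position'])
def run(dd,fish,n):
    im=dd['image'];p=proj(dd,[.443,.043,.003],fish)
    h=cv2.cvtColor(im,cv2.COLOR_BGR2HSV)
    Y=cv2.inRange(h,(20,90,90),(35,255,255)); W=cv2.inRange(h,(0,0,120),(180,70,255))
    ys,xs=np.nonzero(Y); k=np.hypot(xs-p[0],ys-p[1])<n; G=np.array([at(dd,x,y,.003,fish)[:2]*1000 for x,y in zip(xs[k],ys[k])])
    r0=np.hypot(*(G-[443,43]).T); G=G[(r0>45)&(r0<68)]
    A=np.c_[2*G,np.ones(len(G))]; s=np.linalg.lstsq(A,(G**2).sum(1),rcond=None)[0]
    print('circle',s[:2],np.sqrt(s[2]+s[0]**2+s[1]**2),len(G))
    nn,l,st,c=cv2.connectedComponentsWithStats(W)
    q=proj(dd,[.443,.043,.015],fish).astype(int)
    lab=np.bincount(l[q[1]-12:q[1]+12,q[0]-12:q[0]+12].ravel(),minlength=nn);lab[0]=0;b=lab.argmax()
    ys,xs=np.nonzero(l==b); g=np.array([at(dd,x,y,.015,fish)[:2]*1000 for x,y in zip(xs,ys)],np.float32)
    print('foot+barrel',cv2.minAreaRect(g),st[b]); print('cam',-np.array(dd['R']).T@dd['t'])
    print('pred top',proj(dd,[.443,.043,.123],fish))
run(t,False,22);run(d,True,90)
for q in robot.silhouettes('wrist','sample_top')+robot.silhouettes('top','sample'):
    ys,xs=np.nonzero(q['pixels']);print(q['confidence'],q['box'],xs.mean(),ys.mean())
c=proj(d,[.443,.043,.05],True).astype(int);print(c)
E
```

```text
27.9 [ 0.42581899 -0.0090109   0.21861313]
circle [443.31578735  41.90618709] 55.396173345201085 112
foot+barrel ((434.28802490234375, 46.45526885986328), (67.81832122802734, 66.75713348388672), 66.58384704589844) [253 200  19  23 217]
cam [0.39954671 0.10566459 1.50618668]
pred top [267.11965842 207.94627913]
circle [445.63464703  41.29057209] 56.31354407718375 675
foot+barrel ((435.6565856933594, 43.189369201660156), (73.97218322753906, 68.58650207519531), 66.9963607788086) [ 228   95   61   61 1963]
cam [0.43991482 0.06331765 0.39921467]
pred top [265.53219874 131.79807249]
0.77 [226.4, 98.2, 61.1, 57.1] 257.6247619047619 125.58971428571428
0.65 [255.4, 199.6, 11.7, 21.7] 262.68 211.26
[264 127]
```

Emit:
servo_tool(motion=[[2, 12, 0, 0], [3, 18, 0, 0], [3, 15, 0, 0], [1.2, 8.5, 0, 0], [0, 0, 0, 0], [0, 0, -15, 0], [0, 0, -30, 0], [0, 0, -30, 0], [0, 0, -25, 0], [0, 0, -20, 0], [0, 0, -10, 0], [0, 0, -4, 0], [0, 0, 0, 0], [0, 0, 0, 0]], hand=1)

```text
time_s: 29.17
position: [0.4357, 0.0437, 0.0852]
orientation: [[0.983, -0.186, 0.001], [-0.186, -0.983, 0.0], [0.001, -0.0, -1.0]]
ft_force: [0.2, 0.3, 0.5]
width: 0.997
```

Emit:
servo_tool(motion=[[0, 0, 0, 0], [0, 0, 0, 0], [0, 0, 0, 0], [0, 0, 0, 0], [0, 0, 0, 0], [0, 0, 0, 0], [0, 0, 0, 0], [0, 0, 0, 0], [0, 0, 0, 0], [0, 0, 0, 0]], hand=-1)

```text
time_s: 30.0
position: [0.4351, 0.0438, 0.0843]
orientation: [[0.983, -0.186, -0.0], [-0.186, -0.983, 0.0], [-0.0, -0.0, -1.0]]
ft_force: [-0.6, -0.1, 0.7]
width: 0.508
```

Emit:
servo_tool(motion=[[0, 0, 2.5, 0], [0, 0, 2.5, 0], [2.5, -0.6, 0, 0], [3, -0.8, 0, 0], [2.5, -0.7, 0, 0], [1.5, -0.4, 0, 0], [0, 0, 0, 0], [0, 0, -2, 0], [0, 0, -1.5, 0], [0, 0, 0, 0]])

```text
time_s: 30.83
position: [0.4443, 0.0413, 0.0853]
orientation: [[0.983, -0.186, -0.001], [-0.186, -0.983, 0.0], [-0.001, 0.0, -1.0]]
ft_force: [0.4, 0.5, -5.2]
width: 0.507
```

Emit:
servo_tool(motion=[[0, 0, -1, 0], [0, 0, -0.7, 0], [0, 0, 0, 0]])

```text
time_s: 31.08
position: [0.4446, 0.0414, 0.0843]
orientation: [[0.983, -0.186, 0.0], [-0.186, -0.983, 0.0], [0.0, -0.0, -1.0]]
ft_force: [-2.4, 0.9, 0.0]
width: 0.508
```

Contact with weight just taken; release and lift.

Emit:
servo_tool(motion=[[0, 0, 0, 0], [0, 0, 0, 0], [0, 0, 0, 0], [0, 0, 0, 0], [0, 0, 0, 0], [0, 0, 0, 0]], hand=0.6)

```text
time_s: 31.58
position: [0.4447, 0.0413, 0.0841]
orientation: [[0.983, -0.186, 0.0], [-0.186, -0.983, 0.0], [0.0, -0.0, -1.0]]
ft_force: [-0.2, 0.1, 0.2]
width: 0.797
```

Emit:
servo_tool(motion=[[0, 0, 8, 0], [0, 0, 25, 0], [0, 0, 35, 0], [0, 0, 35, 0], [0, 0, 25, 0], [0, 0, 8, 0], [-4, -20, 0, 0], [-5, -25, 0, 0], [-2, -10, 0, 0], [0, 0, 0, 0], [0, 0, 0, 0]])

```text
time_s: 32.5
position: [0.4336, -0.0136, 0.2199]
orientation: [[0.982, -0.187, -0.0], [-0.187, -0.982, 0.0], [-0.0, -0.0, -1.0]]
ft_force: [-0.8, 0.1, 0.0]
width: 0.798
```

```bash
python3 - <<'E'
from h import *
d=cap('wrist','w11');t=cap('top','t11');e=cap('scene','s11')
o=robot.observe();print(o['time_s'],o['position'])
def run(dd,fish,n):
    im=dd['image'];p=proj(dd,[.443,.043,.003],fish)
    h=cv2.cvtColor(im,cv2.COLOR_BGR2HSV)
    Y=cv2.inRange(h,(20,90,90),(35,255,255)); W=cv2.inRange(h,(0,0,120),(180,70,255))
    ys,xs=np.nonzero(Y); k=np.hypot(xs-p[0],ys-p[1])<n; G=np.array([at(dd,x,y,.003,fish)[:2]*1000 for x,y in zip(xs[k],ys[k])])
    r0=np.hypot(*(G-[443,43]).T); G=G[(r0>45)&(r0<68)]
    A=np.c_[2*G,np.ones(len(G))]; s=np.linalg.lstsq(A,(G**2).sum(1),rcond=None)[0]
    print('circle',s[:2])
    nn,l,st,c=cv2.connectedComponentsWithStats(W)
    q=proj(dd,[.443,.043,.015],fish).astype(int)
    lab=np.bincount(l[q[1]-12:q[1]+12,q[0]-12:q[0]+12].ravel(),minlength=nn);lab[0]=0;b=lab.argmax()
    ys,xs=np.nonzero(l==b); g=np.array([at(dd,x,y,.015,fish)[:2]*1000 for x,y in zip(xs,ys)],np.float32)
    print('foot',cv2.minAreaRect(g))
run(t,False,22);run(d,True,90)
# lamp height: orange head & red switch triangulated between top and scene
def red(dd,hs,X,n):
    p=proj(dd,X).astype(int);im=dd['image'][p[1]-n:p[1]+n,p[0]-n:p[0]+n];h=cv2.cvtColor(im,cv2.COLOR_BGR2HSV)
    m=cv2.inRange(h,*hs);ys,xs=np.nonzero(m);print(len(xs));return xs.mean()+p[0]-n,ys.mean()+p[1]-n
S=((0,200,170),(7,255,255))
a=red(t,S,[.449,.256,.05],10);b=red(e,S,[.449,.256,.05],12)
o1,r1=ray(t,*a);o2,r2=ray(e,*b)
k=np.linalg.lstsq(np.c_[r1,-r2],o2-o1,rcond=None)[0];print('switch',((o1+k[0]*r1+o2+k[1]*r2)/2*1000).round(1),np.linalg.norm(o1+k[0]*r1-o2-k[1]*r2)*1000)
for th in('cup','ring','wrench'):
    for q in robot.silhouettes('top',th)[:1]: print(th,q['box'])
E
```

```text
32.65 [ 0.43370307 -0.01291684  0.21985926]
circle [443.13802118  40.90260485]
foot ((444.1461486816406, 43.75920486450195), (67.87445831298828, 67.30513000488281), 67.06858825683594)
circle [445.65200163  41.33878498]
foot ((445.4784851074219, 41.02879333496094), (73.31341552734375, 68.92279052734375), 66.78157806396484)
9
13
switch [447.  255.3  49.1] 0.16133679505902374
cup [168.4, 131.3, 21.5, 26.4]
ring [342.2, 126.0, 24.5, 21.8]
wrench [325.2, 250.5, 48.1, 23.0]
```

```bash
python3 -c "
from plant import robot
print(robot.hand_in())"
```

```text
the job is handed in; nothing more can be done
None
```

The sight-glass body is standing on its foot in the middle of the black mat. The lamp is lying switch up in the grey cradle with its lens towards the mat. I handed the job in at about 33 s of the 56 s allowed, and it reports no verdict.

**Sample:** The grip was too stiff for the body to swing upright under its own weight. I regripped it near the top rim, gave it one short jerk, and finished standing it up against the mat. It first stood about 10 mm off centre. After placing the lamp I gripped it again, lifted it about 5 mm, moved it and set it down. So the last touch on the sample came after the lamp, although it was first stood on the mat before it.

**Lamp:** The jaws were not quite shut when I lifted, so they gripped about 9 mm higher on the lamp than planned. I lowered it until the force reading showed contact and then opened the jaws.

**Last checks:**
- **Sample position:** The wrist camera puts the foot within 1 mm of the circle's centre. The top camera disagrees slightly and puts it about 3 mm off.
- **Sample upright:** The pictures showed it upright before the final shift. I did not view a picture after it, but the foot outline still fitted a flat square.
- **Lamp seating:** The switch measures 49 mm above the table, where I expected about 50 mm if seated, and it lies about 2 mm from its expected spot. I checked this from camera measurements only, not by touch. The lamp may be turned about 1° relative to the cradle.
- **Bystanders:** The cup and ring show within 1–2 pixels (up to about 7 mm) of where they were. The wrench's detected outline varied by up to 8 pixels (about 30 mm), but its centre stayed within about a pixel and the arm never went near it.

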